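# Load a watch into the timing tester

### The job

Set the watch head, dial up, on the rubber dome of the aluminium carriage and let go of it. Then slide the carriage, tongue first, fully home into the slot of the timing tester with the watch still balanced on the dome. Do not drop the watch, and leave the other things on the bench where they are.

Things in the scene. Friction and masses are not known exactly. Their poses are not given: they have to be found in the camera images.
- watch: wrist-watch head without strap, dial up: round steel case 39 mm across, 13 mm high, white dial, 80 g. Origin under its centre, z up. Two pairs of lugs (11 mm high, 23 mm over their outsides in x) reach 24 mm either way along y: 48 mm over the lugs, the good grasp is fingers closing along y. The crown reaches 24 mm along +x
- carriage: loose flat aluminium plate on the bench, 80 mm wide (y), 8 mm thick, 350 g. Origin on its underside below the dome's axis; x from -80 (grip end) to +84 mm (tongue tip). Tongue: x = 34 to 84 mm. Behind it a cross ridge (front face x = 34 mm, 8 mm thick, 10 mm above the plate) that meets the tester's front when home. Black rubber dome at the origin, grip tab at x = -64 mm: see their points
- cushion_top (a point): highest point of the carriage's black rubber dome (36 mm across, top of spherical radius 30 mm), 26 mm above the bench; axes as the carriage
- tab (a point): point in the carriage's upright grip tab, 30 mm above the bench, 64 mm behind the dome's axis. Tab: 26 mm long (x), 14 mm thick (y), from 8 to 38 mm above the bench; grasp with the fingers closing along y; axes as the carriage
- tester: timing tester, fixed: low grey housing 120 mm deep, 166 wide, 64 high, dark screen on top. Origin at bench level, centre of the slot's mouth in the front face; +x into the slot. Slot 84 mm wide, 11.5 high, 60 deep; the bench is its floor. Two flared steel cheeks, 16 mm high, stand out 23 mm before it. With the carriage home, its origin is at x = -34 mm here, axes parallel
- movement: bystander: watch movement in a round black holder, 42 mm across, 15 mm high; origin under its centre
- loupe: bystander: black eye loupe, 34 mm across, 28 mm high; origin under its centre
- jar: bystander: small amber glass jar, 40 mm across, 45 mm high; origin under its centre
- dish: bystander: clear round dish, 72 mm across, 22 mm high; origin under its centre
- driver: bystander: screwdriver 120 mm long, lying along its x axis
- mallet: bystander: small hammer 200 mm long, lying along its x axis
Things that resemble listed ones, but are neither listed nor needed, are in the scene too. Several things look just like the carriage: the one meant starts farthest from the robot's base.

How it is judged:
By the outcome, as a careful person would: the job done as asked, in the order asked, and still so for the second after the job is handed in, with the robot touching nothing.
It also fails if it takes over 61 s, if anything falls off the work surface, if the arm or the gripper's body presses on something with over 40 N, if the wrist force passes 120 N, or if a joint passes its speed limit or range.

### The arm

A 7-joint arm with a two-finger parallel gripper is mounted at the origin on the work surface. World frame = base frame: x ahead of the robot, y to its left, z up, the work surface at z = 0. Lengths are in m, angles in rad, forces in N, time in s.
With the tool pointing down it reaches from about 0.4 to 0.85 m from the base axis. Payload 10.4 kg.
Tool frame: the origin (TCP) lies at the very end of the fingers, on their centre line; the grasp point (between the pads) lies 19 mm behind it; z points along the fingers, y is the line along which they close (so a half turn about z gives the same grasp; the last joint's range is limited). The gripper opens to 87 mm and grips with 3 to 60 N. Pads are 19 mm wide; open, the fingers measure 117 mm over their backs; the gripper's body (75 mm by 190 mm) begins 51 mm behind the grasp point.
Start: joints at [1.187, 0.332, -0.065, 1.46, 0.022, 1.35, -0.088], TCP at [0.221, -0.585, 0.223] pointing down, gripper open.
Joint ranges: [-2.6, 2.6], [-0.5, 2.12], [-1.47, 1.34], [0.16, 2.42], [-1.27, 4.41], [0.06, 2.06], [-2.6, 2.6]. Speed limits (rad/s): [2.22, 2.22, 2.79, 2.79, 3.14, 3.14, 3.14].

### API

Orientations are given as a unit quaternion [x, y, z, w].
In Python, from bench import * gives the robot as it stands.
- The arm moves only by the tool carry_out, never from a script. Its argument "deltas" is a list of rows, each an object with "hand": the finger opening in mm, from 0 to 87; "dp": the shift along the tool's x, y, z each as a share of 250 mm, from -1 to 1, a list of three; "spin": the turn about the tool's z as a share of pi rad, from -1 to 1. In form: [{"hand": hand, "dp": [dx, dy, dz], "spin": spin}, ...]. A call has 1 to 20 rows; each row is the pose to reach, as a shift and turn from the pose commanded when the call began, along the tool's axes at that moment, turning the shorter way round; what a row does not reach only later rows make up. A row lasts 1/10 s, in which the tool goes at most 50 mm and 8.59 degrees, less where a joint would pass 70% of its speed; a pose out of reach is approached as far as the arm can. A call with a number of a shift or a turn outside -1 to 1 is refused whole. A call with a gripper value outside its range is refused whole. The fingers move at their own pace and stop on an object; "force" is the grip in N (left out, the last holds). Time passes only in rows, so rows that repeat a pose let the fingers close. It gives the time, the measured TCP pose, the force, the opening and the grip force at its end, in the units of the state.
- read_state(): the state, without advancing time (a new reading comes with each control period).
- camera(name): name is "scene" or "side" or "wrist"; returns the picture (480x640x3 uint8, red, green, blue); there is no depth.
- get_calibration(name): a dict with "fx", "fy", "cx", "cy" (pixels), "R" (3x3) and "t" (3): a world point X has camera coordinates R X + t; the wrist camera has in their place "mount" (4x4, takes a point from camera to tool coordinates, whose origin is the TCP and whose axes are the flange's). Camera axes: x right, y down, z forward; pixel columns grow to the right and rows downward; lengths in m; the calibration is good to about 2 mm. The wrist camera is an equidistant fisheye: a pixel r from the principal point sees the ray r / f radians off the axis. A picture is of the moment at which its call begins: read the wrist's pose just before it. get_calibration takes no time and is no camera call.
- close_job(): hands the job in; it is judged then, once.
The state is a dict: "time": time; "joint_positions": joint angles; "joint_vel": joint speeds; "joint_torque": joint torques, N m; "ee_pos": TCP position; "eef_rot": TCP orientation; "ft_force": force on the tool from outside, world axes, zero at the start; "torque": the same for the moment, N m; "width": finger opening in m; "grip_force": force on a finger pad.
Only numpy, scipy, OpenCV 4.12 (cv2) and the standard library are available. Lean on these libraries where they do the work, as an engineer would, in place of code of your own. Each camera call takes 0.05 s, during which the arm holds its last target. There are 200 camera calls.

## Working session

There is one attempt and no reset: what is moved stays moved. The work goes in short steps, Python scripts to look and compute and a tool call to move; the robot and the scene stay as the last step left them, time stands still between calls to the robot, and variables do not carry over. Pictures are saved under pics/ and viewed, at most 10 in all, crops included, and the job is handed in when it is done.

Besides the shell and the picture viewer there is one more tool, called after "Emit:" in YAML: its name, and indented under it one key for each argument. carry_out: Moves the arm, as the interface text tells. Its arguments: {"type":"object","properties":{"deltas":{"type":"array","items":{"type":"object","properties":{"hand":{"type":"number"},"dp":{"type":"array","items":{"type":"number","minimum":-1,"maximum":1}},"spin":{"type":"number","minimum":-1,"maximum":1}}}},"force":{"type":"number"}},"required":["deltas"]}

```bash
mkdir -p pics; ls
python3 - <<'E'
from bench import *
import cv2
s=read_state();print(s['time'],s['ee_pos'],s['eef_rot'],s['width'])
for n in ['scene','side','wrist']:
    print(n,{k:(v.tolist() if hasattr(v,'tolist') else v) for k,v in get_calibration(n).items()})
    cv2.imwrite(f'pics/{n}0.png',camera(n)[:,:,::-1])
E
```

```text
pics
0.0 [ 0.22049556 -0.58440132  0.22175235] [ 9.83770666e-01  1.79429049e-01 -1.52584876e-04 -6.85739306e-04] 0.08723755392140681
scene {'fx': 608.049005609381, 'fy': 608.049005609381, 'cx': 314.6896775146476, 'cy': 240.8537800949242, 'R': [[-0.8824141967685437, 0.47047004920791513, -0.001765825480466355], [0.3305662474040305, 0.6173310247728001, -0.7138825967413563], [-0.3347702815641539, -0.6305238604932146, -0.7002631790478425]], 't': [0.4468961243754633, -0.08772996147343147, 1.5863420218293156]}
side {'fx': 624.3266543973721, 'fy': 624.3266543973721, 'cx': 321.9485431296067, 'cy': 239.16520195194855, 'R': [[0.8670618480939609, -0.4981997340349522, 0.000881241957911352], [-0.29202263339525547, -0.5096648089481526, -0.8092988101466254], [0.40364158998396793, 0.7014547793887684, -0.5873965094447431]], 't': [-0.42075574678119293, 0.17501985287655197, 1.5644716221530273]}
wrist {'fx': 371.64829954431775, 'fy': 371.64829954431775, 'cx': 321.7162741099497, 'cy': 240.04906447164493, 'mount': [[0.0007678792861147675, -0.9596318667436787, -0.28125805000291415, 0.07781524148153414], [0.99999969658397, 0.0007737612002699614, 9.014194651068044e-05, -0.0008697508957180577], [0.0001311234819539099, -0.2812580338828472, 0.9596321697311871, -0.1628125298915443], [0.0, 0.0, 0.0, 1.0]]}
```

View pics/scene0.png

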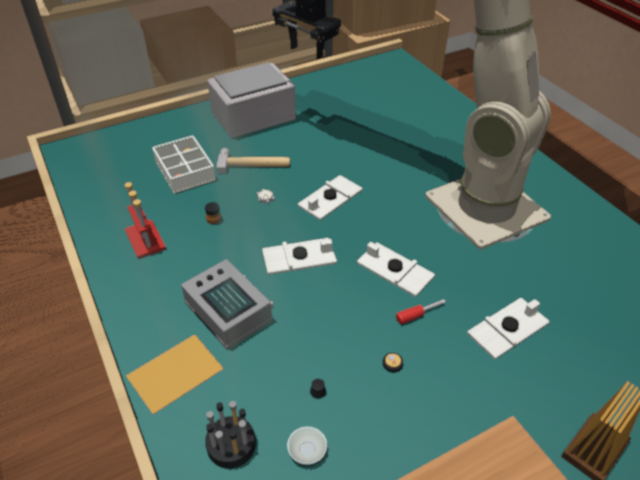

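View pics/side0.png

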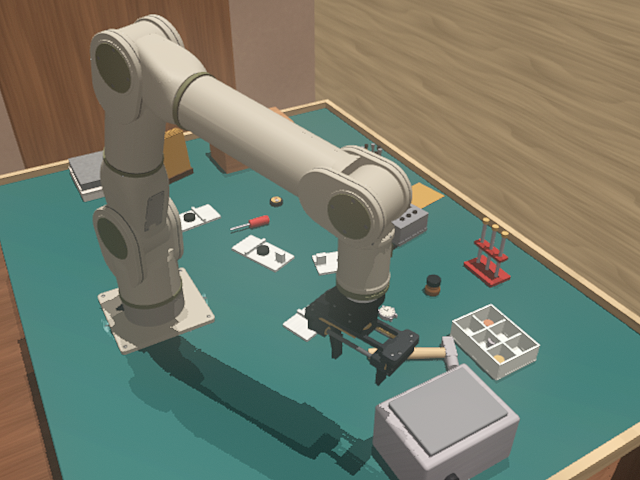

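The scene view shows four carriage-like plates, with domes at about (330,194), (300,253), (396,265) and (510,323). The tester is at (227,300) and a watch-like object is at (265,195). I'll project these to the bench and zoom in.

```bash
cat > h.py <<'E'
import numpy as np, cv2
from bench import *
from scipy.spatial.transform import Rotation as Ro
def ray(n,uv,z,st=None):
    c=get_calibration(n)
    if n!='wrist':
        d=np.array([(uv[0]-c['cx'])/c['fx'],(uv[1]-c['cy'])/c['fy'],1]);R=np.array(c['R']);o=-R.T@np.array(c['t']);d=R.T@d
    else:
        p=np.array([uv[0]-c['cx'],uv[1]-c['cy']]);r=np.hypot(*p);a=r/c['fx']
        d=np.r_[np.sin(a)*p/max(r,1e-9),np.cos(a)];M=np.array(c['mount']);Rt=Ro.from_quat(st['eef_rot']).as_matrix()
        o=Rt@M[:3,3]+st['ee_pos'];d=Rt@M[:3,:3]@d
    return o+d*(z-o[2])/d[2]
def proj(n,X,st=None):
    c=get_calibration(n);X=np.asarray(X,float)
    if n!='wrist':
        p=np.array(c['R'])@X+c['t'];return np.array([c['fx']*p[0]/p[2]+c['cx'],c['fy']*p[1]/p[2]+c['cy']])
    M=np.array(c['mount']);Rt=Ro.from_quat(st['eef_rot']).as_matrix()
    p=M[:3,:3].T@(Rt.T@(X-st['ee_pos'])-M[:3,3]);a=np.arctan2(np.hypot(p[0],p[1]),p[2]);q=p[:2]/np.hypot(p[0],p[1])
    return c['fx']*a*q+[c['cx'],c['cy']]
E
python3 - <<'E'
from h import *
for n,uv,z in [('domeA',(330,194),.026),('domeB',(300,253),.026),('domeC',(396,265),.026),('domeD',(510,323),.026),('watch',(265,195),.013),('tester',(229,295),.064),('jar',(212,206),.045),('loupe',(318,384),.028),('mov',(393,360),.015),('ham',(222,161),.02),('handle',(288,161),.01)]:
    p=ray('scene',uv,z);print(n,p.round(3),np.hypot(p[0],p[1]).round(3))
im=cv2.imread('pics/scene0.png')[140:350,170:450]
cv2.imwrite('pics/c1.png',cv2.resize(im,(800,600),interpolation=cv2.INTER_CUBIC))
E
```

```text
domeA [ 0.348 -0.212  0.026] 0.408
domeB [ 0.515 -0.057  0.026] 0.518
domeC [0.337 0.082 0.026] 0.347
domeD [0.218 0.336 0.026] 0.401
watch [ 0.493 -0.303  0.013] 0.579
tester [0.721 0.016 0.064] 0.721
jar [ 0.643 -0.291  0.045] 0.706
loupe [0.647 0.277 0.028] 0.703
mov [0.482 0.292 0.015] 0.564
ham [ 0.541 -0.485  0.02 ] 0.727
handle [ 0.373 -0.41   0.01 ] 0.554
```

View pics/c1.png

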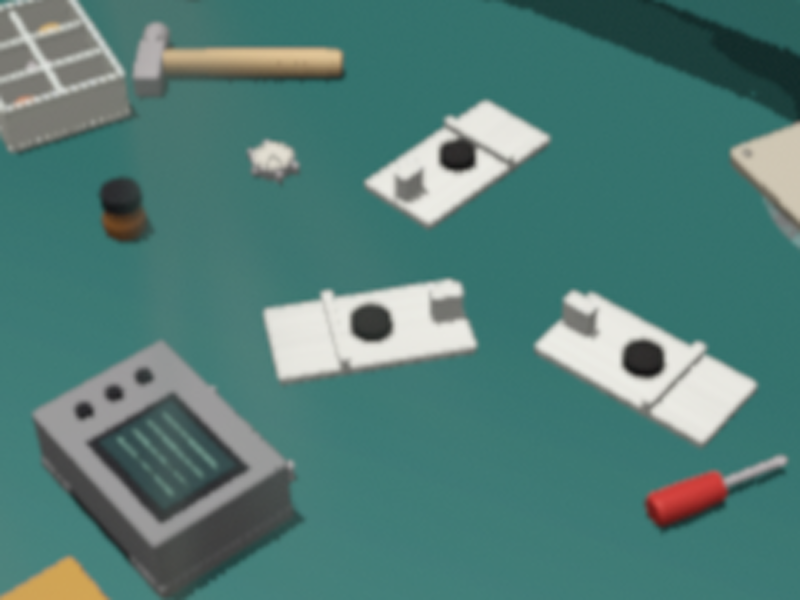

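The crop shows the watch at (273,158). Carriage B has its dome at (371,322), tongue to the left and tab at (447,300). The tester's cheeks peek out at (213,388) and (292,465), so its front faces right, towards B.

Run:
```python
from h import *
k=280/800
f=lambda u,v,z: ray('scene',(170+u*k,140+v*k),z)
T=[f(*p,.064) for p in [(35,413),(163,343),(293,464),(160,548)]]
print(np.round(T,3)); print([np.linalg.norm(T[i]-T[(i+1)%4]).round(3) for i in range(4)],[np.degrees(np.arctan2(*(T[(i+1)%4]-T[i])[[1,0]])).round(1) for i in range(4)])
C=[f(*p,.008) for p in [(265,312),(281,380),(476,347),(455,280)]]
print(np.round(C,3)); print([np.linalg.norm(C[i]-C[(i+1)%4]).round(3) for i in range(4)],[np.degrees(np.arctan2(*(C[(i+1)%4]-C[i])[[1,0]])).round(1) for i in range(4)],np.mean(C,0))
print('cheeks',f(213,388,.016),f(292,465,.016)); s=read_state();print(Ro.from_quat(s['eef_rot']).as_matrix().round(3))
```

```text
[[ 0.799 -0.059  0.064]
 [ 0.686 -0.081  0.064]
 [ 0.648  0.078  0.064]
 [ 0.763  0.103  0.064]]
[np.float64(0.115), np.float64(0.164), np.float64(0.118), np.float64(0.166)] [np.float64(-168.8), np.float64(103.2), np.float64(12.3), np.float64(-77.7)]
[[ 0.581 -0.127  0.008]
 [ 0.602 -0.05   0.008]
 [ 0.444 -0.007  0.008]
 [ 0.42  -0.085  0.008]]
[np.float64(0.08), np.float64(0.163), np.float64(0.081), np.float64(0.166)] [np.float64(74.8), np.float64(164.9), np.float64(-106.7), np.float64(-14.6)] [ 0.51165139 -0.0673862   0.008     ]
cheeks [ 0.65613251 -0.06095737  0.016     ] [0.63432326 0.04136469 0.016     ]
[[ 0.936  0.353 -0.   ]
 [ 0.353 -0.936  0.001]
 [-0.    -0.001 -1.   ]]
```

View pics/wrist0.png

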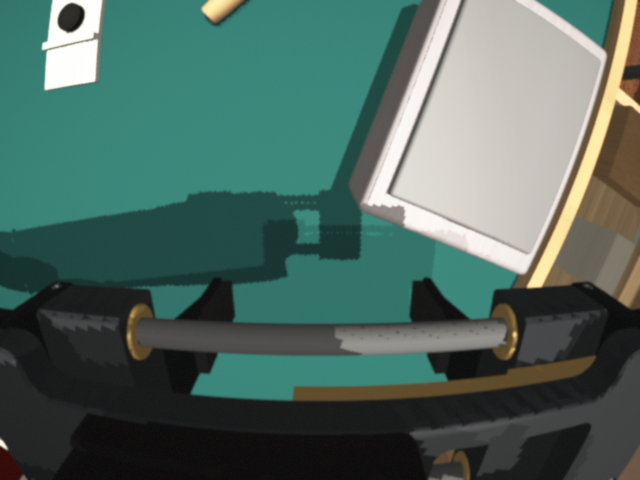

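The wrist view shows plate A at (70,50) and the big box; the watch isn't in view. The tester's yaw is about 12.5° with its mouth near (0.667, -0.002). The carriage's yaw is about -15°, near (0.51, -0.065), and the sizes measured match those given. Next I'll move over the watch.

Emit:
carry_out:
  deltas:
    - {"dp":[0.7,-0.33,0.1],"spin":0,"hand":87}
    - {"dp":[0.7,-0.33,0.1],"spin":0,"hand":87}
    - {"dp":[0.7,-0.33,0.1],"spin":0,"hand":87}
    - {"dp":[0.7,-0.33,0.1],"spin":0,"hand":87}
    - {"dp":[0.7,-0.33,0.1],"spin":0,"hand":87}

```text
time: 0.65
ee_pos: [0.3607, -0.4398, 0.1968]
eef_rot: [0.983, 0.184, 0.001, -0.001]
ft_force: [-0.3, 0.0, -0.6]
width: 0.0869
grip_force: 0.0
```

Emit:
carry_out:
  deltas:
    - {"dp":[0.7,-0.33,0.0],"spin":0,"hand":87}
    - {"dp":[0.7,-0.33,0.0],"spin":0,"hand":87}
    - {"dp":[0.7,-0.33,0.0],"spin":0,"hand":87}
    - {"dp":[0.7,-0.33,0.0],"spin":0,"hand":87}
    - {"dp":[0.7,-0.33,0.0],"spin":0,"hand":87}
    - {"dp":[0.7,-0.33,0.0],"spin":0,"hand":87}
    - {"dp":[0.7,-0.33,0.0],"spin":0,"hand":87}

```text
time: 1.35
ee_pos: [0.4887, -0.3084, 0.1973]
eef_rot: [0.984, 0.178, -0.0, 0.0]
ft_force: [-0.7, -0.8, -0.3]
width: 0.0874
grip_force: 0.0
```

Run:
```python
from h import *
s=read_state();print(s['time'],s['ee_pos'],s['eef_rot'],s['joint_vel'].round(3) if hasattr(s['joint_vel'],'round') else s['joint_vel'])
im=camera('wrist')[:,:,::-1];cv2.imwrite('pics/w1.png',im)
p=proj('wrist',[.493,-.303,.013],s);print(p)
```

```text
1.35 [ 0.48874601 -0.30838955  0.19733731] [ 9.83961383e-01  1.78380984e-01 -4.42677410e-04  1.62265328e-04] [ 0.011 -0.004  0.004  0.002 -0.003 -0.    -0.003]
[318.85945754 209.8537545 ]
```

View pics/w1.png

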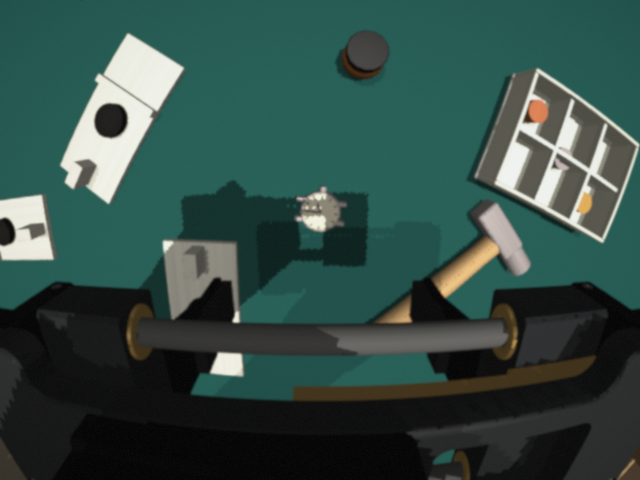

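The watch is at (321,211), straight under the camera, with the crown apparently at (323,188). Carriage B is at (110,120). I'll zoom in on both.

Run:
```python
from h import *
im=cv2.imread('pics/w1.png')
a=cv2.resize(im[180:240,290:350],(400,400),interpolation=cv2.INTER_CUBIC)
a=cv2.convertScaleAbs(a,alpha=1.3)
b=cv2.resize(im[25:215,50:190],(400,543),interpolation=cv2.INTER_CUBIC)
o=np.zeros((543,800,3),np.uint8);o[:400,:400]=a;o[:,400:]=b
cv2.imwrite('pics/c2.png',o)
```

```text
(no output)
```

View pics/c2.png

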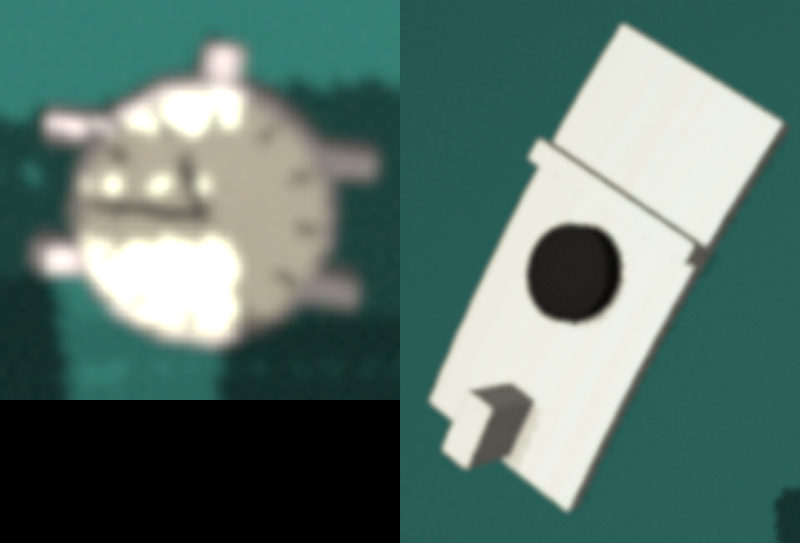

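Run:
```python
from h import *
s=read_state()
w=lambda u,v,z: ray('wrist',(290+u/6.667,180+v/6.667),z,s)
c=lambda u,v,z: ray('wrist',(50+(u-400)/2.857,25+v/2.857),z,s)
L=[w(*p,.008) for p in [(42,125),(33,257),(380,165),(363,293)]]
ctr=np.mean(L,0);ax=(L[2]+L[3]-L[0]-L[1])[:2]/2
print('watch',ctr.round(4),np.linalg.norm(ax),np.degrees(np.arctan2(ax[1],ax[0])),'dial',w(205,210,.013).round(4))
C=np.array([c(*p,.008) for p in [(622,23),(785,123),(570,510),(430,402)]])
print(C.round(4));x=(C[0]+C[1]-C[2]-C[3])/2;y=(C[0]+C[3]-C[1]-C[2])/2
print(np.linalg.norm(x),np.linalg.norm(y),np.degrees(np.arctan2(x[1],x[0])),np.degrees(np.arctan2(y[1],y[0])));u=x/np.linalg.norm(x)
print('origin',C.mean(0)-.002*u,'dome',c(574,273,.022))
R=Ro.from_quat(s['eef_rot']).as_matrix();print('tool x,y ang',np.degrees(np.arctan2(R[1,0],R[0,0])),np.degrees(np.arctan2(R[1,1],R[0,1])))
print('move',(R.T@(ctr-s['ee_pos']))/.25)
```

```text
watch [ 0.491  -0.3058  0.008 ] 0.048889299953969345 -76.08759864628517 dial [ 0.4921 -0.3055  0.013 ]
[[ 0.6019 -0.0524  0.008 ]
 [ 0.5808 -0.1311  0.008 ]
 [ 0.4224 -0.0878  0.008 ]
 [ 0.4428 -0.0097  0.008 ]]
0.16446782729976564 0.08104352680263742 -15.144934146068016 75.17431166108061
origin [ 0.51004942 -0.06971147  0.008     ] dome [ 0.51084808 -0.07430239  0.022     ]
tool x,y ang 20.516539768166425 -69.48344808833198
move [ 0.01341653 -0.00734023  0.75766841]
```

Emit:
carry_out:
  deltas:
    - {"dp":[0.015,-0.007,0.5],"spin":0.037,"hand":75}
    - {"dp":[0.015,-0.007,0.5],"spin":0.037,"hand":75}
    - {"dp":[0.015,-0.007,0.6],"spin":0.037,"hand":75}
    - {"dp":[0.015,-0.007,0.7],"spin":0.037,"hand":75}
    - {"dp":[0.015,-0.007,0.74],"spin":0.037,"hand":75}
    - {"dp":[0.015,-0.007,0.772],"spin":0.037,"hand":75}
    - {"dp":[0.015,-0.007,0.772],"spin":0.037,"hand":75}
    - {"dp":[0.015,-0.007,0.772],"spin":0.037,"hand":75}
  force: 15

```text
time: 2.2
ee_pos: [0.4936, -0.3047, 0.0061]
eef_rot: [0.993, 0.122, 0.001, 0.001]
ft_force: [-0.3, 0.6, 0.1]
width: 0.0751
grip_force: 0.0
```

Run:
```python
from h import *
s=read_state();print(s['ee_pos'],s['width'])
im=camera('wrist')[:,:,::-1];cv2.imwrite('pics/c3.png',cv2.resize(im[160:400,180:460],(700,600)))
```

```text
[ 0.49358989 -0.30470708  0.00608968] 0.0751447240973468
```

View pics/c3.png

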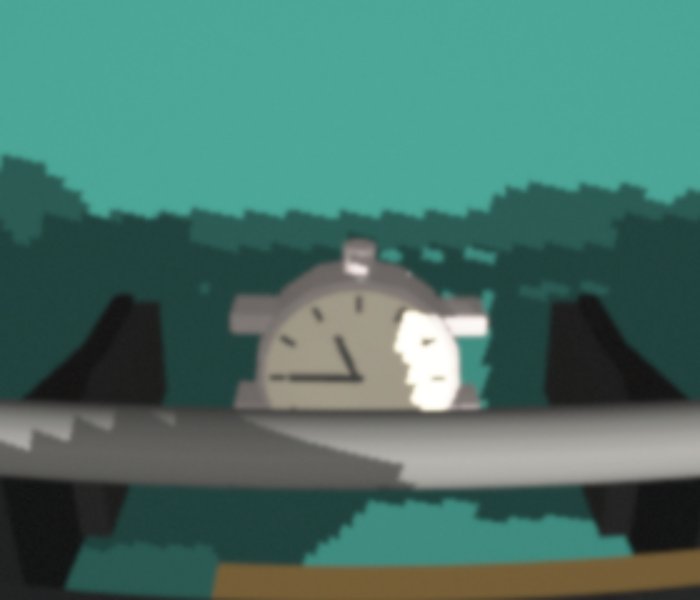

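Fingers straddle the watch evenly (finger tips at about 160 and 548 in the crop, watch centre at 358). I'll check the x offset numerically.

Run:
```python
from h import *
R0=None
for i in range(1):
    s=read_state();R=Ro.from_quat(s['eef_rot']).as_matrix()
    for uv,z in [((358,378),.013),((232,315),.011),((488,315),.011),((360,240),.009)]:
        p=ray('wrist',(180+uv[0]/2.5,160+uv[1]/2.5),z,s);print(uv,(R.T@(p-s['ee_pos'])*1000).round(1))
    for d in [(0,.0376,0),(0,-.0376,0)]: print((proj('wrist',s['ee_pos']+R@np.array(d),s)-[180,160])*2.5)
```

```text
(358, 378) [-2.8 -0.2 -6.8]
(232, 315) [  9.1 -23.6  -4.9]
(488, 315) [ 9.1 24.  -4.8]
(360, 240) [23.3  0.1 -2.8]
[550.38486754 346.92353267]
[166.95672972 346.81927513]
```

Emit:
carry_out:
  deltas:
    - {"dp":[-0.005,0,0.008],"spin":0,"hand":75}
    - {"dp":[-0.005,0,0.008],"spin":0,"hand":50}
    - {"dp":[-0.005,0,0.008],"spin":0,"hand":42}
    - {"dp":[-0.005,0,0.008],"spin":0,"hand":40}
    - {"dp":[-0.005,0,0.008],"spin":0,"hand":40}
    - {"dp":[-0.005,0,0.008],"spin":0,"hand":40}
    - {"dp":[-0.005,0,0.008],"spin":0,"hand":40}
    - {"dp":[-0.005,0,0.008],"spin":0,"hand":40}
  force: 15

```text
time: 3.05
ee_pos: [0.4916, -0.3042, 0.0026]
eef_rot: [0.993, 0.122, 0.0, 0.0]
ft_force: [0.7, -0.9, 0.8]
width: 0.0469
grip_force: 15.0
```

Emit:
carry_out:
  deltas:
    - {"dp":[0,0,-0.08],"spin":0,"hand":40}
    - {"dp":[0,0,-0.25],"spin":0,"hand":40}
    - {"dp":[0.0,-0.1,-0.4],"spin":0,"hand":40}
    - {"dp":[0.02,-0.25,-0.4],"spin":0,"hand":40}
    - {"dp":[0.02,-0.4,-0.4],"spin":0,"hand":40}
    - {"dp":[0.02,-0.55,-0.4],"spin":0,"hand":40}
    - {"dp":[0.02,-0.7,-0.4],"spin":0,"hand":40}
    - {"dp":[0.02,-0.82,-0.4],"spin":0,"hand":40}
    - {"dp":[0.02,-0.886,-0.4],"spin":0,"hand":40}
    - {"dp":[0.02,-0.886,-0.4],"spin":0,"hand":40}
    - {"dp":[0.02,-0.886,-0.4],"spin":0,"hand":40}
    - {"dp":[0.02,-0.886,-0.4],"spin":0,"hand":40}

```text
time: 4.25
ee_pos: [0.443, -0.0894, 0.1025]
eef_rot: [0.993, 0.121, 0.0, 0.0]
ft_force: [-0.6, -0.3, -1.1]
width: 0.0473
grip_force: 15.0
```

Run:
```python
from h import *
s=read_state();print(s['time'],s['ee_pos'],s['eef_rot'],s['width'],s['ft_force'])
im=camera('wrist')[:,:,::-1];cv2.imwrite('pics/w4.png',im);np.savez('s4.npz',ee_pos=s['ee_pos'],eef_rot=s['eef_rot'])
cv2.imwrite('pics/c4.png',cv2.resize(im[20:380,80:560],(800,600)))
```

```text
4.25 [ 0.44299874 -0.08940692  0.10249847] [9.92641554e-01 1.21089785e-01 9.09221504e-06 9.56054467e-05] 0.047265490711650024 [-0.55199022 -0.27429576 -1.11875971]
```

View pics/c4.png

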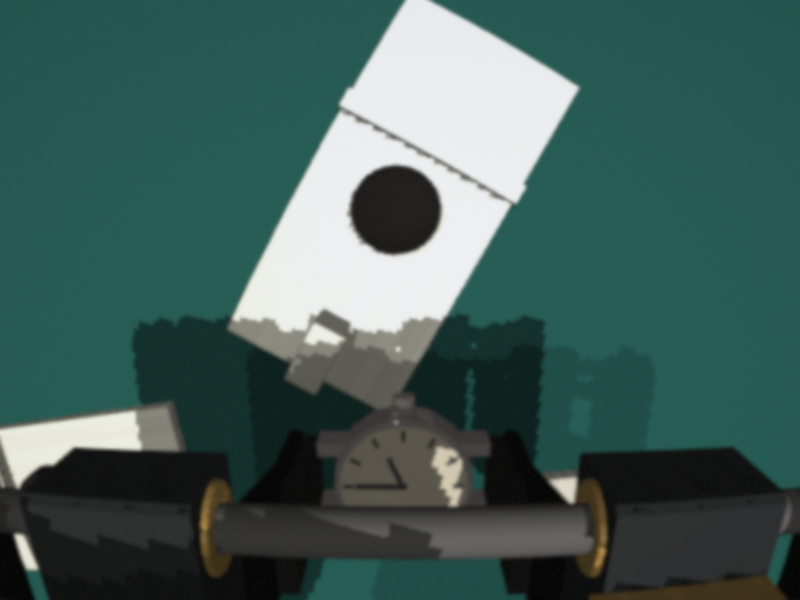

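The dome's centre is at crop (396,210), with the watch held level, hub at (403,486), crown towards the top. I'll measure the dome by blob fit and take the watch's offset in the tool from the same picture.

Run:
```python
from h import *
s=dict(np.load('s4.npz'));im=cv2.imread('pics/w4.png')
R=Ro.from_quat(s['eef_rot']).as_matrix();g=im.max(2)
m=((g<60)*255).astype(np.uint8);n,l,st,ce=cv2.connectedComponentsWithStats(m)
k=l[20+126,80+237];print(st[k],ce[k])
P=ray('wrist',ce[k],.021,s);print('dome',P)
cnt=cv2.findContours((l==k).astype(np.uint8),0,1)[0][0][:,0]
Q=np.array([ray('wrist',q,.020,s) for q in cnt.astype(float)]);print('circ',cv2.minEnclosingCircle((Q[:,:2]*1000).astype(np.float32)))
z=s['ee_pos'][2]
f=lambda u,v,zz:R.T@(ray('wrist',(80+u*.6,20+v*.6),zz,s)-s['ee_pos'])*1000
print('hub',f(403,486,z+.0105),'crown',f(403,393,z+.006),'lugs',f(316,443,z+.0085),f(490,443,z+.0085))
c=lambda u,v: ray('wrist',(80+u*.6,20+v*.6),.008,s)
C=np.array([c(408,-3),c(579,88),c(229,328),c(513,203)]);print(C)
u=C[1]-C[3];print('yaw',np.degrees(np.arctan2(u[1],u[0])));u=C[0]-C[2];print(np.degrees(np.arctan2(u[1],u[0])))
print('tool move',R.T@(P-s['ee_pos'])*1000)
p=ray('side',(0,0),0)
```

```text
[ 291  120   52   52 2081] [316.96780394 145.421432  ]
dome [ 0.51022471 -0.06860504  0.021     ]
circ ((510.1225280761719, -68.57027435302734), 17.045286178588867)
hub [ -1.13054476  -0.84512377 -10.50015669] crown [24.43478865 -0.86675304 -6.00029122] lugs [ 10.79930654 -24.57279401  -8.50477339] [10.8349772  22.86365482 -8.49566549]
[[ 0.59920475 -0.05185565  0.008     ]
 [ 0.58059801 -0.13016763  0.008     ]
 [ 0.44381036 -0.01000501  0.008     ]
 [ 0.5247299  -0.11526752  0.008     ]]
yaw -14.933281479321911
-15.073191820509019
tool move [70.25566824 -4.04654778 81.49733245]
```

Emit:
carry_out:
  deltas:
    - {"dp":[0.1,-0.005,0.0],"spin":0,"hand":40}
    - {"dp":[0.2,-0.009,0.0],"spin":0,"hand":40}
    - {"dp":[0.26,-0.013,0.0],"spin":0,"hand":40}
    - {"dp":[0.282,-0.013,0.06],"spin":0,"hand":40}
    - {"dp":[0.282,-0.013,0.14],"spin":0,"hand":40}
    - {"dp":[0.282,-0.013,0.2],"spin":0,"hand":40}
    - {"dp":[0.282,-0.013,0.24],"spin":0,"hand":40}
    - {"dp":[0.282,-0.013,0.27],"spin":0,"hand":40}
    - {"dp":[0.282,-0.013,0.284],"spin":0,"hand":40}
    - {"dp":[0.282,-0.013,0.288],"spin":0,"hand":40}
    - {"dp":[0.282,-0.013,0.288],"spin":0,"hand":40}
    - {"dp":[0.282,-0.013,0.288],"spin":0,"hand":40}
    - {"dp":[0.282,-0.013,0.288],"spin":0,"hand":40}

```text
time: 5.6
ee_pos: [0.5107, -0.0679, 0.031]
eef_rot: [0.993, 0.122, 0.0, 0.0]
ft_force: [0.8, -0.2, -1.6]
width: 0.0472
grip_force: 15.0
```

Run:
```python
from h import *
s=read_state();print(s['time'],s['ee_pos'],s['ft_force'])
a=camera('wrist')[:,:,::-1];b=camera('side')[:,:,::-1];c=camera('scene')[:,:,::-1]
u=proj('scene',[.51,-.069,.03]).astype(int);v=proj('side',[.51,-.069,.03]).astype(int);print(u,v)
f=lambda i,p:cv2.resize(i[p[1]-40:p[1]+40,p[0]-50:p[0]+50],(400,320),interpolation=cv2.INTER_CUBIC)
o=np.vstack([np.hstack([f(c,u),f(b,v)]),cv2.resize(a[220:360,180:460],(800,280))[:, :]]);o=cv2.resize(o,(800,600))
cv2.imwrite('pics/c5.png',o)
```

```text
5.6 [ 0.51073051 -0.06790346  0.03102766] [ 0.7939886  -0.16181642 -1.63944907]
[299 247] [342 252]
```

View pics/c5.png

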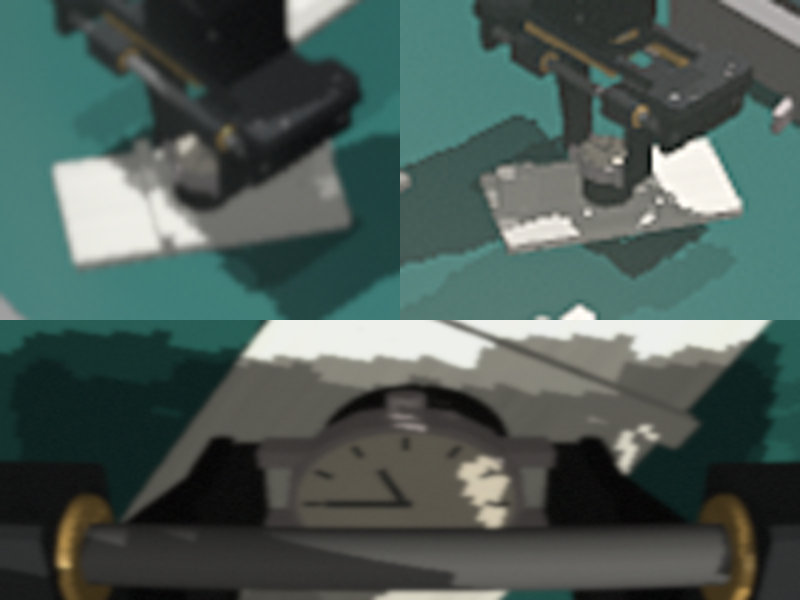

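The watch hangs just above the dome. The dome's dark arc spans columns 325 to 510 in the lower crop, against the watch's centre at 405, so I'll check the lateral centring from pixel rows.

Run:
```python
from h import *
s=read_state();a=camera('wrist');g=a.max(2)
for r in range(240,262,3): 
    print(r,' '.join(f'{x}' for x in g[r,284:372:3]))
R=Ro.from_quat(s['eef_rot']).as_matrix()
# expected dome rim outline if centred under tcp in tool xy
d=s['ee_pos']+R@np.array([0,-.0008,0])
for zz in (.008,.020):
  for t in range(-60,61,30):
    print(zz,t,proj('wrist',[*(d+R@np.array([.018*np.cos(np.radians(t)),.018*np.sin(np.radians(t)),0]))[:2],zz],s).round(1))
```

```text
240 123 149 170 203 141 140 143 161 173 145 137 140 157 164 152 136 144 188 231 240 239 165 137 137 137 138 137 136 116 92
243 92 95 132 136 138 137 137 138 136 137 136 139 140 139 137 134 135 138 147 188 220 150 136 137 137 137 137 137 136 134
246 93 92 106 132 138 137 137 136 136 137 137 140 139 134 129 133 137 136 135 132 133 135 137 136 136 136 136 135 136 135
249 93 92 97 128 137 136 136 136 137 136 138 139 138 113 94 97 114 133 134 133 133 134 136 137 136 135 136 136 136 136
252 92 90 92 98 134 120 119 129 132 109 104 98 74 50 50 54 64 104 126 121 115 124 133 137 134 125 135 136 136 135
255 91 92 94 93 103 98 92 92 78 41 19 38 45 44 37 14 12 15 42 62 85 93 96 107 102 91 104 128 127 107
258 91 93 93 91 93 92 86 50 14 11 29 72 71 67 71 36 14 16 12 10 30 77 94 95 91 90 94 95 95 93
261 92 93 93 92 92 85 41 13 13 12 31 88 95 92 85 38 20 22 14 13 10 25 76 92 90 93 95 91 93 91
0.008 -60 [292.6 265.8]
0.008 -30 [304.8 254.1]
0.008 0 [321.9 249.8]
0.008 30 [339.  254.2]
0.008 60 [351.1 265.9]
0.02 -60 [290.9 274.1]
0.02 -30 [303.8 261.8]
0.02 0 [321.9 257.2]
0.02 30 [340.1 261.8]
0.02 60 [352.9 274.1]
```

Run:
```python
from h import *
from scipy.optimize import least_squares
s=read_state();g=np.mean([camera('wrist').max(2) for _ in range(2)],0)
R=Ro.from_quat(s['eef_rot']).as_matrix()
pts=[]
for c in list(range(302,312))+list(range(335,347)):
    col=g[:,c]
    for r in range(246,275):
        if col[r]>=50>col[r+1]: pts.append((c,r+(col[r]-50)/(col[r]-col[r+1])));break
print([(c,round(r,1)) for c,r in pts])
for z in (.008,.010,.020):
    Q=np.array([R.T@(ray('wrist',p,z,s)-s['ee_pos']) for p in pts])[:,:2]*1000
    f=least_squares(lambda v:np.hypot(Q[:,0]-v[0],Q[:,1]-v[1])-18,[0,0],loss='soft_l1');print(z,f.x,abs(f.fun).mean())
# watch
zt=s['ee_pos'][2]
f=lambda u,v,zz:R.T@(ray('wrist',(180+u*.35,220+(v-320)*.5),zz,s)-s['ee_pos'])*1000
print(f(408,503,zt+.0105),f(405,393,zt+.006),f(262,460,zt+.0085),f(553,460,zt+.0085))
```

```text
[(302, np.float64(260.5)), (303, np.float64(259.4)), (304, np.float64(258.6)), (305, np.float64(258.0)), (306, np.float64(257.4)), (307, np.float64(256.6)), (308, np.float64(256.0)), (309, np.float64(255.6)), (310, np.float64(255.2)), (311, np.float64(254.6)), (335, np.float64(253.6)), (336, np.float64(253.9)), (337, np.float64(254.4)), (338, np.float64(254.7)), (339, np.float64(255.1)), (340, np.float64(255.2)), (341, np.float64(255.3)), (342, np.float64(255.7)), (343, np.float64(256.4)), (344, np.float64(257.1)), (345, np.float64(257.7)), (346, np.float64(258.5))]
0.008 [-1.13193506  0.84355373] 0.10303013599584335
0.01 [-0.5060805  0.835217 ] 0.09692141453620483
0.02 [2.63465143 0.79267813] 0.08043358008471219
[ -1.07605297  -0.38576715 -10.50044775] [24.10448887 -0.88793574 -5.99242448] [  8.71891362 -23.70664693  -8.50323319] [ 8.74222143 22.76594689 -8.49135621]
```

The dome fits about 1.3 mm towards +y of the watch, so I'll correct by 1.2 mm and lower to contact in small steps.

Emit:
carry_out:
  deltas:
    - {"dp":[-0.001,0.005,0.0],"spin":0,"hand":40}
    - {"dp":[-0.001,0.005,0.002],"spin":0,"hand":40}
    - {"dp":[-0.001,0.005,0.004],"spin":0,"hand":40}
    - {"dp":[-0.001,0.005,0.006],"spin":0,"hand":40}
    - {"dp":[-0.001,0.005,0.006],"spin":0,"hand":40}
    - {"dp":[-0.001,0.005,0.006],"spin":0,"hand":40}

```text
time: 6.5
ee_pos: [0.5104, -0.0691, 0.029]
eef_rot: [0.993, 0.122, -0.0, 0.0]
ft_force: [1.2, 0.3, 0.1]
width: 0.0472
grip_force: 15.0
```

Emit:
carry_out:
  deltas:
    - {"dp":[0,0,0.002],"spin":0,"hand":40}
    - {"dp":[0,0,0.002],"spin":0,"hand":40}
    - {"dp":[0,0,0.002],"spin":0,"hand":40}
    - {"dp":[0,0,0.002],"spin":0,"hand":40}

```text
time: 6.9
ee_pos: [0.5105, -0.0691, 0.0286]
eef_rot: [0.993, 0.122, 0.0, 0.0]
ft_force: [0.7, 0.6, 0.1]
width: 0.0472
grip_force: 15.0
```

Emit:
carry_out:
  deltas:
    - {"dp":[0,0,0.002],"spin":0,"hand":40}
    - {"dp":[0,0,0.002],"spin":0,"hand":40}
    - {"dp":[0,0,0.002],"spin":0,"hand":40}

```text
time: 7.2
ee_pos: [0.5106, -0.0691, 0.0282]
eef_rot: [0.993, 0.122, 0.0, 0.0]
ft_force: [-1.4, 0.2, 2.2]
width: 0.0472
grip_force: 15.0
```

Emit:
carry_out:
  deltas:
    - {"dp":[0,0,0.002],"spin":0,"hand":40}
    - {"dp":[0,0,0.002],"spin":0,"hand":40}
    - {"dp":[0,0,0.002],"spin":0,"hand":40}

```text
time: 7.5
ee_pos: [0.5107, -0.0691, 0.028]
eef_rot: [0.993, 0.122, 0.0, 0.0]
ft_force: [-2.4, 0.2, 6.6]
width: 0.0472
grip_force: 15.0
```

Contact is firm. I'll back off about 0.6 mm, open gently and look.

Emit:
carry_out:
  deltas:
    - {"dp":[0,0,-0.003],"spin":0,"hand":40}
    - {"dp":[0,0,-0.003],"spin":0,"hand":40}
    - {"dp":[0,0,-0.003],"spin":0,"hand":40}
    - {"dp":[0,0,-0.003],"spin":0,"hand":46}
    - {"dp":[0,0,-0.003],"spin":0,"hand":48}
    - {"dp":[0,0,-0.003],"spin":0,"hand":49}
    - {"dp":[0,0,-0.003],"spin":0,"hand":51}
    - {"dp":[0,0,-0.003],"spin":0,"hand":53}
    - {"dp":[0,0,-0.003],"spin":0,"hand":56}
    - {"dp":[0,0,-0.003],"spin":0,"hand":60}
    - {"dp":[0,0,-0.003],"spin":0,"hand":66}
    - {"dp":[0,0,-0.003],"spin":0,"hand":72}
    - {"dp":[0,0,-0.003],"spin":0,"hand":72}
  force: 5

```text
time: 8.8
ee_pos: [0.5105, -0.0691, 0.0283]
eef_rot: [0.993, 0.122, 0.0, 0.0]
ft_force: [-0.0, -0.7, 0.6]
width: 0.0701
grip_force: 0.0
```

Emit:
carry_out:
  deltas:
    - {"dp":[0,0,-0.03],"spin":0,"hand":72}
    - {"dp":[0,0,-0.08],"spin":0,"hand":72}
    - {"dp":[0,0,-0.18],"spin":0,"hand":72}
    - {"dp":[0,0,-0.32],"spin":0,"hand":72}
    - {"dp":[-0.15,0,-0.4],"spin":0,"hand":72}
    - {"dp":[-0.28,0,-0.4],"spin":0,"hand":72}
    - {"dp":[-0.28,0,-0.4],"spin":0,"hand":72}
    - {"dp":[-0.28,0,-0.4],"spin":0,"hand":72}

```text
time: 9.6
ee_pos: [0.4428, -0.0864, 0.1296]
eef_rot: [0.993, 0.122, 0.001, 0.001]
ft_force: [0.8, -0.0, -0.1]
width: 0.0722
grip_force: 0.0
```

Run:
```python
from h import *
s=read_state();print(s['time'],s['ee_pos'],s['eef_rot'])
im=camera('wrist')[:,:,::-1];cv2.imwrite('pics/w6.png',im);np.savez('s6.npz',ee_pos=s['ee_pos'],eef_rot=s['eef_rot'])
cv2.imwrite('pics/c6.png',cv2.resize(im[0:300,80:480],(800,600),interpolation=cv2.INTER_CUBIC))
```

```text
9.6 [ 0.44275209 -0.08637794  0.12957223] [9.92573294e-01 1.21642591e-01 9.21376146e-04 6.98518582e-04]
```

View pics/c6.png

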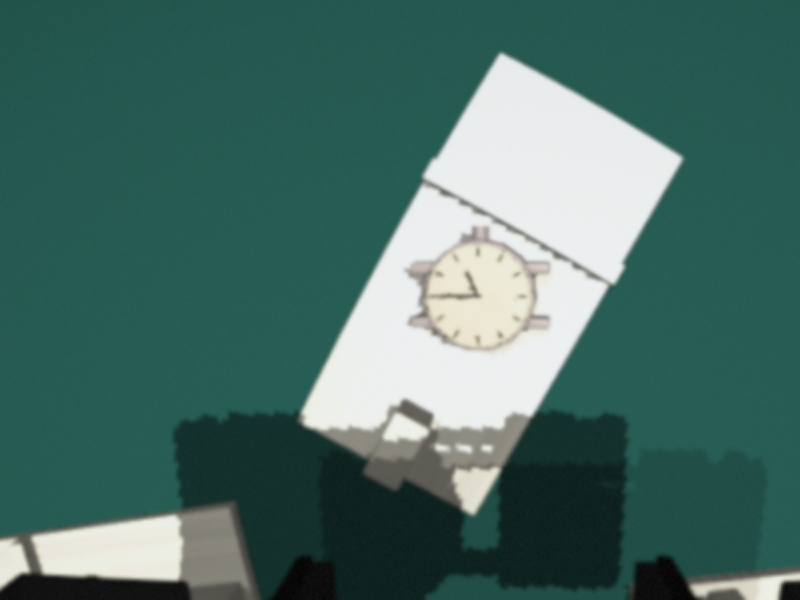

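The watch sits flat on the dome, dial up: hub at crop (478,295), centred between ridge and tab. I've now viewed 10 pictures, so from here everything is numeric. Next I'll go above the tester to fit its pose.

Emit:
carry_out:
  deltas:
    - {"dp":[0.1,0,-0.2],"spin":0,"hand":72}
    - {"dp":[0.3,-0.03,-0.4],"spin":0,"hand":72}
    - {"dp":[0.5,-0.05,-0.48],"spin":0,"hand":72}
    - {"dp":[0.7,-0.087,-0.48],"spin":0,"hand":72}
    - {"dp":[0.875,-0.087,-0.48],"spin":0,"hand":72}
    - {"dp":[0.875,-0.087,-0.48],"spin":0,"hand":72}
    - {"dp":[0.875,-0.087,-0.48],"spin":0,"hand":72}
    - {"dp":[0.875,-0.087,-0.48],"spin":0,"hand":72}

```text
time: 10.45
ee_pos: [0.6498, -0.0112, 0.2475]
eef_rot: [0.992, 0.122, -0.001, -0.001]
ft_force: [-0.6, 0.1, -0.5]
width: 0.0722
grip_force: 0.0
```

```bash
cat > fit.py <<'E'
from h import *
from scipy.optimize import least_squares
def mask(im):
    h=cv2.cvtColor(im,cv2.COLOR_BGR2HSV);return (~((h[...,0]>70)&(h[...,0]<100)&(h[...,1]>90))).astype(np.uint8)
def hullpix(n,s,p):
    c,q=np.cos(p[2]),np.sin(p[2]);P=[]
    for x in (0,.12):
        for y in (-.083,.083):
            for z in (0,.064): P.append(proj(n,[p[0]+c*x-q*y,p[1]+q*x+c*y,z],s))
    return cv2.convexHull(np.array(P,np.float32))[:,0]
def sil(n,s,p):
    m=np.zeros((480,640),np.uint8);cv2.fillConvexPoly(m,np.round(hullpix(n,s,p)).astype(np.int32),1);return m
def contour(n,im,s,p0):
    m=mask(im);win=cv2.dilate(sil(n,s,p0),np.ones((25,25)));m=m&win
    m=cv2.morphologyEx(m,cv2.MORPH_OPEN,np.ones((5,5)))
    return max(cv2.findContours(m,cv2.RETR_EXTERNAL,cv2.CHAIN_APPROX_NONE)[0],key=cv2.contourArea)[:,0].astype(np.float32)
def res(p,data,z=None):
    r=[]
    for n,s,c in data:
        h=hullpix(n,s,p);d=[cv2.pointPolygonTest(h,(float(a),float(b)),True) for a,b in c[::2] if 2<a<637 and 2<b<477];r+=d
    return np.array(r)
def fit(data,p0):
    f=least_squares(res,p0,args=(data,),x_scale=[.01,.01,.05],diff_step=1e-3,loss='cauchy',f_scale=1.0);return f.x,np.median(abs(f.fun)),np.percentile(abs(res(f.x,data)),80)
E
python3 - <<'E'
from fit import *
s=read_state();print(s['time'],s['ee_pos'],s['eef_rot'])
w=camera('wrist')[:,:,::-1].copy();cv2.imwrite('pics/w7.png',w);np.savez('s7.npz',ee_pos=s['ee_pos'],eef_rot=s['eef_rot'])
p0=np.array([.667,-.0015,np.radians(12.5)])
sc=cv2.imread('pics/scene0.png')
D={'w':('wrist',s,contour('wrist',w,s,p0)),'sc':('scene',None,contour('scene',sc,None,p0))}
print(hullpix('wrist',s,p0))
for k in D: x=fit([D[k]],p0);print(k,x[0][:2],np.degrees(x[0][2]),x[1:])
x=fit(list(D.values()),p0);print('all',x[0][:2],np.degrees(x[0][2]),x[1:])
E
```

```text
10.45 [ 0.6497958  -0.01124819  0.24749606] [ 9.92473526e-01  1.22457069e-01 -5.25721035e-04 -5.39110478e-04]
[[410.18658   74.259995]
 [403.89926  199.39038 ]
 [231.08878  194.72124 ]
 [231.78773   69.6281  ]]
w [ 0.66816048 -0.00597232] 12.043212698809413 (np.float64(0.5863069978721329), np.float64(1.5598987984478585))
sc [ 0.66628288 -0.0071665 ] 12.051570830999221 (np.float64(0.344636052412093), np.float64(0.6348653893674813))
all [ 0.66799205 -0.00603258] 12.035635263383394 (np.float64(0.5709030047779617), np.float64(1.434128605548032))
```

Run:
```python
from h import *
s=dict(np.load('s6.npz'));R=Ro.from_quat(s['eef_rot']).as_matrix()
c=lambda u,v,z=.008: ray('wrist',(80+u/2,v/2),z,s)
C=np.array([c(500,53),c(683,157),c(473,515),c(300,421)])
x=(C[0]+C[1]-C[2]-C[3])/2;y=(C[0]+C[3]-C[1]-C[2])/2;print(np.linalg.norm(x),np.linalg.norm(y))
yaw=np.arctan2(x[1],x[0]);print('yaw',np.degrees(yaw),np.degrees(np.arctan2(-y[0],y[1])))
u=np.array([np.cos(yaw),np.sin(yaw)]);o=C.mean(0)[:2]-.002*u;print('origin',o,'watch',c(480,294,.039)[:2])
b=R[:2,1]*.00085
tab=o-.064*u;print('tab',tab,'corr',tab+b)
# tab top corners: (388,408?) quick check of seen top centre
print('tabtop seen',c(408,425,.038)[:2])
t=read_state();Rt=Ro.from_quat(t['eef_rot']).as_matrix();print('dp',Rt.T@(np.r_[tab+b,.1]-t['ee_pos'])/.25,'spin deg',np.degrees(np.arctan2(Rt[1,0],Rt[0,0])-yaw))
```

```text
0.16460350843865523 0.07984025148861143
yaw -15.104450934412418 -15.284223076851546
origin [ 0.5102451 -0.069247 ] watch [ 0.50928128 -0.06779227]
tab [ 0.44845614 -0.05256991] corr [ 0.4486614  -0.05339476]
tabtop seen [ 0.45890686 -0.05428584]
dp [-0.81869611 -0.03319681  0.5922667 ] spin deg 29.13213072921548
```

Emit:
carry_out:
  deltas:
    - {"dp":[-0.2,-0.01,0],"spin":0.03,"hand":40}
    - {"dp":[-0.4,-0.02,0],"spin":0.07,"hand":40}
    - {"dp":[-0.6,-0.03,0],"spin":0.11,"hand":40}
    - {"dp":[-0.818,-0.033,0],"spin":0.162,"hand":40}
    - {"dp":[-0.818,-0.033,0.1],"spin":0.162,"hand":40}
    - {"dp":[-0.818,-0.033,0.3],"spin":0.162,"hand":40}
    - {"dp":[-0.818,-0.033,0.5],"spin":0.162,"hand":40}
    - {"dp":[-0.818,-0.033,0.59],"spin":0.162,"hand":40}
    - {"dp":[-0.818,-0.033,0.59],"spin":0.162,"hand":40}
    - {"dp":[-0.818,-0.033,0.59],"spin":0.162,"hand":40}
    - {"dp":[-0.818,-0.033,0.59],"spin":0.162,"hand":40}

```text
time: 11.6
ee_pos: [0.4503, -0.0538, 0.1028]
eef_rot: [0.991, -0.132, 0.002, 0.0]
ft_force: [0.4, 0.3, -0.2]
width: 0.04
grip_force: 0.0
```

Run:
```python
from h import *
P=[]
for i in range(5):
    s=read_state();P.append(np.r_[s['ee_pos'],s['eef_rot']]);im=camera('wrist')
P=np.array(P);print(P.std(0).round(5));m=P.mean(0);s={'ee_pos':m[:3],'eef_rot':m[3:]/np.linalg.norm(m[3:])};R=Ro.from_quat(s['eef_rot']).as_matrix()
print(m,np.degrees(np.arctan2(R[1,0],R[0,0])),s)
cv2.imwrite('pics/w8.png',im[:,:,::-1])
# plate side edges: white vs green, at rows
h=cv2.cvtColor(im,cv2.COLOR_RGB2HSV);g=((h[...,0]>70)&(h[...,0]<100)&(h[...,1]>90))
o=np.array([.51025,-.06925]);u=np.array([np.cos(np.radians(-15.15)),np.sin(np.radians(-15.15))]);v=np.array([-u[1],u[0]])
for q in [(-80,40),(-80,-40),(30,40),(30,-40),(84,40),(84,-40)]: print(q,proj('wrist',np.r_[o+u*q[0]/1e3+v*q[1]/1e3,.008],s).round(1))
for q in [(-77,7),(-77,-7),(-51,7),(-51,-7)]: print('tab',q,proj('wrist',np.r_[o+u*q[0]/1e3+v*q[1]/1e3,.038],s).round(1))
for r in range(60,300,30):
    d=np.flatnonzero(~g[r,180:460])+180;print(r,d[[0,-1]] if len(d) else None,len(d))
for r in range(240,330,15): print(r,im[r,286:358:4].max(1))
```

```text
[2.0e-04 6.0e-05 3.5e-04 1.0e-05 6.0e-05 2.7e-04 1.0e-05]
[ 4.50078123e-01 -5.37318240e-02  1.02384250e-01  9.91256507e-01
 -1.31941270e-01  1.38818853e-03  1.90861928e-04] -15.163585200555465 {'ee_pos': array([ 0.45007812, -0.05373182,  0.10238425]), 'eef_rot': array([ 9.91256544e-01, -1.31941275e-01,  1.38818858e-03,  1.90861935e-04])}
(-80, 40) [268.2 265.8]
(-80, -40) [375.9 265.8]
(30, 40) [263.9 113.9]
(30, -40) [380.5 114. ]
(84, 40) [264.   38.8]
(84, -40) [380.4  38.8]
tab (-77, 7) [311.5 277.4]
tab (-77, -7) [332.7 277.4]
tab (-51, 7) [311.1 239.5]
tab (-51, -7) [333.1 239.5]
60 [262 382] 121
90 [262 381] 120
120 [262 382] 121
150 [262 381] 120
180 [263 380] 118
210 [264 379] 116
240 [265 377] 113
270 [310 333] 24
240 [ 93  94  93  94  95  94  91  96 123 115  92 106  94  93  94  92  94  94]
255 [ 93  95  93  93  94  94  88 154 154 188 147 206  94  93  92  92  94  95]
270 [34 35 34 34 34 34 52 92 91 92 90 85 35 32 33 34 35 34]
285 [34 33 32 33 33 33 34 35 34 35 33 33 34 33 33 35 34 33]
300 [46 46 39 33 34 32 34 33 33 35 34 33 36 33 33 33 33 34]
315 [48 48 49 48 49 49 48 48 48 48 49 48 48 47 48 48 48 49]
```

Emit:
carry_out:
  deltas:
    - {"dp":[-0.004,0,0.12],"spin":0,"hand":40}
    - {"dp":[-0.004,0,0.22],"spin":0,"hand":40}
    - {"dp":[-0.004,0,0.3],"spin":0,"hand":40}
    - {"dp":[-0.004,0,0.335],"spin":0,"hand":40}
    - {"dp":[-0.004,0,0.35],"spin":0,"hand":40}
    - {"dp":[-0.004,0,0.35],"spin":0,"hand":30}
    - {"dp":[-0.004,0,0.35],"spin":0,"hand":24}
    - {"dp":[-0.004,0,0.35],"spin":0,"hand":20}
    - {"dp":[-0.004,0,0.35],"spin":0,"hand":18}
    - {"dp":[-0.004,0,0.35],"spin":0,"hand":17}
    - {"dp":[-0.004,0,0.35],"spin":0,"hand":16}
    - {"dp":[-0.004,0,0.35],"spin":0,"hand":15}
    - {"dp":[-0.004,0,0.35],"spin":0,"hand":14}
    - {"dp":[-0.004,0,0.35],"spin":0,"hand":13}
    - {"dp":[-0.004,0,0.35],"spin":0,"hand":10}
    - {"dp":[-0.004,0,0.35],"spin":0,"hand":10}
  force: 20

```text
time: 13.45
ee_pos: [0.4482, -0.0531, 0.0133]
eef_rot: [0.991, -0.132, 0.0, -0.0]
ft_force: [0.5, 1.4, 0.3]
width: 0.0136
grip_force: 20.0
```

```bash
cat > chk.py <<'E'
from fit import *
# watch/plate check from wrist: dial blob + tool-frame offsets
P=[]
for i in range(3):
    s=read_state();P.append(np.r_[s['ee_pos'],s['eef_rot']]);im=camera('wrist')
m=np.mean(P,0);s={'ee_pos':m[:3],'eef_rot':m[3:]/np.linalg.norm(m[3:])};R=Ro.from_quat(s['eef_rot']).as_matrix()
st=read_state();print(st['time'],m[:3].round(4),'yaw',np.degrees(np.arctan2(R[1,0],R[0,0])).round(2),'ft',np.round(st['ft_force'],1),'w',round(st['width'],4),round(st['grip_force'],1))
pw=proj('wrist',s['ee_pos']+R@np.array([.064,-.00085,-.027]),s);x,y=pw.round().astype(int);print('watch expected',pw.round(1))
t=cv2.imread('pics/tmpl.png')
if t is None: cv2.imwrite('pics/tmpl.png',im[y-45:y+46,x-45:x+46,::-1])
else:
    r=cv2.matchTemplate(im[:,:,::-1].copy(),t,cv2.TM_CCOEFF_NORMED);_,v,_,l=cv2.minMaxLoc(r);print('match',round(v,3),l[0]+45,l[1]+45)
cv2.imwrite('pics/last.png',im[:,:,::-1])
pt=np.array([.6682,-.0070]);a=np.radians(12.05);U=np.array([np.cos(a),np.sin(a)]);V=np.array([-U[1],U[0]])
d=m[:2]-pt;print('tab in tester frame mm',(d@U*1e3).round(1),(d@V*1e3).round(1))
E
python3 chk.py
```

```text
13.6 [ 0.4482 -0.0531  0.0133] yaw -15.14 ft [ 0.   1.9 -0.3] w 0.0138 20.0
watch expected [322.1 170.1]
tab in tester frame mm -224.8 0.9[ WARN:0@2.615] global loadsave.cpp:275 findDecoder imread_('pics/tmpl.png'): can't open/read file: check file path/integrity
```

Gripped on the tab. Now I'll align slowly in front of the slot: 44 mm forward and 27° of yaw.

Emit:
carry_out:
  deltas:
    - {"dp":[0.0015,-0.001,0],"spin":-0.0015,"hand":10}
    - {"dp":[0.005,-0.002,0],"spin":-0.0045,"hand":10}
    - {"dp":[0.009,-0.005,0],"spin":-0.009,"hand":10}
    - {"dp":[0.016,-0.008,0],"spin":-0.015,"hand":10}
    - {"dp":[0.024,-0.012,0],"spin":-0.0225,"hand":10}
    - {"dp":[0.033,-0.016,0],"spin":-0.032,"hand":10}
    - {"dp":[0.042,-0.021,0],"spin":-0.041,"hand":10}
    - {"dp":[0.052,-0.025,0],"spin":-0.05,"hand":10}
    - {"dp":[0.063,-0.031,0],"spin":-0.06,"hand":10}
    - {"dp":[0.074,-0.036,0],"spin":-0.071,"hand":10}
    - {"dp":[0.085,-0.042,0],"spin":-0.0815,"hand":10}
    - {"dp":[0.096,-0.047,0],"spin":-0.092,"hand":10}
    - {"dp":[0.107,-0.052,0],"spin":-0.103,"hand":10}
    - {"dp":[0.118,-0.058,0],"spin":-0.113,"hand":10}
    - {"dp":[0.127,-0.062,0],"spin":-0.122,"hand":10}
    - {"dp":[0.137,-0.067,0],"spin":-0.131,"hand":10}
    - {"dp":[0.144,-0.071,0],"spin":-0.139,"hand":10}
    - {"dp":[0.151,-0.074,0],"spin":-0.145,"hand":10}
    - {"dp":[0.155,-0.076,0],"spin":-0.149,"hand":10}
    - {"dp":[0.157,-0.077,0],"spin":-0.151,"hand":10}

```text
time: 15.6
ee_pos: [0.4911, -0.0449, 0.0133]
eef_rot: [0.994, 0.105, -0.0, 0.0]
ft_force: [-3.4, -3.1, 5.8]
width: 0.0138
grip_force: 20.0
```

```bash
python3 chk.py
```

```text
15.75 [ 0.4912 -0.0449  0.0133] yaw 12.08 ft [-1.9 -2.2  4.8] w 0.0141 20.0
watch expected [322.  171.4]
match 0.95 322 170
tab in tester frame mm -181.0 -0.1
```

```bash
cat > edges.py <<'E'
from h import *
im=cv2.imread('pics/last.png');h=cv2.cvtColor(im,cv2.COLOR_BGR2HSV);g=((h[...,0]>70)&(h[...,0]<100)&(h[...,1]>90))
s=read_state();R=Ro.from_quat(s['eef_rot']).as_matrix();E=[]
for r in range(60,201,10):
    row=~g[r];l=322
    a=[x for x in range(322,150,-1) if not row[x]];b=[x for x in range(322,500) if not row[x]]
    if a and b: E.append([*(R.T@(ray('wrist',(a[0]+.5,r),.008,s)-s['ee_pos']))[:2]*1e3,*(R.T@(ray('wrist',(b[0]-.5,r),.008,s)-s['ee_pos']))[:2]*1e3])
E=np.array(E);print(E.round(1)[::3]);print('angles',[np.degrees(np.polyfit(E[:,i],E[:,i+1],1)[0]).round(2) for i in (0,2)],'centre',((E[:,1]+E[:,3])/2).mean().round(2))
E
python3 edges.py
```

```text
[[113.2 -41.3 113.4  40.6]
 [ 99.2 -44.1  99.3  42.9]
 [ 85.1 -41.4  85.2  40.2]
 [ 71.2 -41.7  71.3  40.1]
 [ 57.3 -41.7  57.4  40.1]]
angles [np.float64(-0.53), np.float64(1.09)] centre -0.59
```

The watch hasn't moved and the plate is parallel and centred in the grip. I'll start the insertion.

Emit:
carry_out:
  deltas:
    - {"dp":[0.002,0,0],"spin":0,"hand":10}
    - {"dp":[0.006,0,0],"spin":0,"hand":10}
    - {"dp":[0.013,0,0],"spin":0,"hand":10}
    - {"dp":[0.022,0,0],"spin":0,"hand":10}
    - {"dp":[0.032,0,0],"spin":0,"hand":10}
    - {"dp":[0.042,0,0],"spin":0,"hand":10}
    - {"dp":[0.052,0,0],"spin":0,"hand":10}
    - {"dp":[0.062,0,0],"spin":0,"hand":10}
    - {"dp":[0.072,0,0],"spin":0,"hand":10}
    - {"dp":[0.082,0,0],"spin":0,"hand":10}
    - {"dp":[0.092,0,0],"spin":0,"hand":10}
    - {"dp":[0.102,0,0],"spin":0,"hand":10}
    - {"dp":[0.112,0,0],"spin":0,"hand":10}
    - {"dp":[0.12,0,0],"spin":0,"hand":10}
    - {"dp":[0.127,0,0],"spin":0,"hand":10}
    - {"dp":[0.132,0,0],"spin":0,"hand":10}
    - {"dp":[0.135,0,0],"spin":0,"hand":10}
    - {"dp":[0.136,0,0],"spin":0,"hand":10}

```text
time: 17.55
ee_pos: [0.5232, -0.0377, 0.0133]
eef_rot: [0.994, 0.105, -0.001, 0.0]
ft_force: [-10.9, -1.7, 12.1]
width: 0.014
grip_force: 20.0
```

```bash
python3 chk.py; python3 edges.py
```

```text
17.7 [ 0.5232 -0.0377  0.0133] yaw 12.06 ft [-9.  -1.9 11.3] w 0.0139 20.0
watch expected [322.  171.4]
match 0.946 322 170
tab in tester frame mm -148.2 0.3
[[113.2 -41.7 113.3  40. ]
 [ 99.2 -44.5  99.2  42.4]
 [ 85.1 -41.8  85.2  40.2]
 [ 71.2 -41.7  71.3  40. ]
 [ 57.3 -41.7  57.4  40.1]]
angles [np.float64(-0.77), np.float64(0.76)] centre -0.93
```

Emit:
carry_out:
  deltas:
    - {"dp":[0.002,0,-0.001],"spin":0,"hand":10}
    - {"dp":[0.006,0,-0.0015],"spin":0,"hand":10}
    - {"dp":[0.013,0,-0.0015],"spin":0,"hand":10}
    - {"dp":[0.022,0,-0.0015],"spin":0,"hand":10}
    - {"dp":[0.032,0,-0.0015],"spin":0,"hand":10}
    - {"dp":[0.042,0,-0.0015],"spin":0,"hand":10}
    - {"dp":[0.05,0,-0.0015],"spin":0,"hand":10}
    - {"dp":[0.056,0,-0.0015],"spin":0,"hand":10}
    - {"dp":[0.059,0,-0.0015],"spin":0,"hand":10}
    - {"dp":[0.06,0,-0.0015],"spin":0,"hand":10}

```text
time: 18.7
ee_pos: [0.539, -0.0346, 0.0136]
eef_rot: [0.994, 0.105, -0.0, -0.0]
ft_force: [-0.9, -0.5, -3.2]
width: 0.0136
grip_force: 20.0
```

```bash
python3 chk.py; python3 edges.py
```

```text
18.85 [ 0.539  -0.0347  0.0136] yaw 12.04 ft [-0.4  0.4 -2.8] w 0.0138 20.0
watch expected [322.  171.4]
match 0.951 322 170
tab in tester frame mm -132.1 -0.1
[[113.3 -41.9 113.4  39.7]
 [ 99.2 -44.2  99.3  42.5]
 [ 85.1 -42.   85.2  39.8]
 [ 71.2 -41.8  71.3  39.7]
 [ 57.2 -41.8  57.3  39.7]]
angles [np.float64(-0.68), np.float64(0.7)] centre -0.99
```

Emit:
carry_out:
  deltas:
    - {"dp":[0.002,0,0],"spin":0,"hand":10}
    - {"dp":[0.006,0,0],"spin":0,"hand":10}
    - {"dp":[0.013,0,0],"spin":0,"hand":10}
    - {"dp":[0.022,0,0],"spin":0,"hand":10}
    - {"dp":[0.032,0,0],"spin":0,"hand":10}
    - {"dp":[0.042,0,0],"spin":0,"hand":10}
    - {"dp":[0.052,0,0],"spin":0,"hand":10}
    - {"dp":[0.062,0,0],"spin":0,"hand":10}
    - {"dp":[0.072,0,0],"spin":0,"hand":10}
    - {"dp":[0.082,0,0],"spin":0,"hand":10}
    - {"dp":[0.092,0,0],"spin":0,"hand":10}
    - {"dp":[0.102,0,0],"spin":0,"hand":10}
    - {"dp":[0.11,0,0],"spin":0,"hand":10}
    - {"dp":[0.115,0,0],"spin":0,"hand":10}
    - {"dp":[0.118,0,0],"spin":0,"hand":10}
    - {"dp":[0.12,0,0],"spin":0,"hand":10}

```text
time: 20.45
ee_pos: [0.5683, -0.0284, 0.0137]
eef_rot: [0.994, 0.105, -0.0, 0.0]
ft_force: [-0.9, -0.2, -4.1]
width: 0.0137
grip_force: 20.0
```

```bash
python3 chk.py
```

```text
20.6 [ 0.5684 -0.0284  0.0137] yaw 12.03 ft [ 0.1 -0.3 -3.2] w 0.014 20.0
watch expected [322.  171.4]
match 0.945 322 170
tab in tester frame mm -102.1 -0.1
```

Now I'll creep until the ridge meets the front.

Emit:
carry_out:
  deltas:
    - {"dp":[0.002,0,0],"spin":0,"hand":10}
    - {"dp":[0.004,0,0],"spin":0,"hand":10}
    - {"dp":[0.006,0,0],"spin":0,"hand":10}
    - {"dp":[0.008,0,0],"spin":0,"hand":10}
    - {"dp":[0.01,0,0],"spin":0,"hand":10}
    - {"dp":[0.012,0,0],"spin":0,"hand":10}
    - {"dp":[0.012,0,0],"spin":0,"hand":10}

```text
time: 21.3
ee_pos: [0.5711, -0.0279, 0.0136]
eef_rot: [0.994, 0.105, -0.0, 0.0]
ft_force: [-2.1, -0.1, -3.0]
width: 0.0141
grip_force: 20.0
```

Emit:
carry_out:
  deltas:
    - {"dp":[0.002,0,0],"spin":0,"hand":10}
    - {"dp":[0.004,0,0],"spin":0,"hand":10}
    - {"dp":[0.004,0,0],"spin":0,"hand":10}

```text
time: 21.6
ee_pos: [0.5711, -0.0279, 0.0134]
eef_rot: [0.994, 0.105, -0.001, 0.0]
ft_force: [-7.5, -0.9, 0.8]
width: 0.014
grip_force: 20.0
```

Emit:
carry_out:
  deltas:
    - {"dp":[0.002,0,0],"spin":0,"hand":10}
    - {"dp":[0.004,0,0],"spin":0,"hand":10}
    - {"dp":[0.004,0,0],"spin":0,"hand":10}

```text
time: 21.9
ee_pos: [0.5711, -0.0279, 0.0134]
eef_rot: [0.995, 0.105, -0.002, 0.0]
ft_force: [-11.6, -1.1, 5.5]
width: 0.0135
grip_force: 20.0
```

Emit:
carry_out:
  deltas:
    - {"dp":[0.002,0,-0.001],"spin":0,"hand":10}
    - {"dp":[0.004,0,-0.001],"spin":0,"hand":10}
    - {"dp":[0.006,0,-0.001],"spin":0,"hand":10}
    - {"dp":[0.006,0,-0.001],"spin":0,"hand":10}

```text
time: 22.3
ee_pos: [0.5712, -0.0278, 0.0133]
eef_rot: [0.995, 0.105, -0.004, 0.0]
ft_force: [-18.1, -2.0, 10.1]
width: 0.0139
grip_force: 20.0
```

```bash
python3 chk.py
python3 - <<'E'
from h import *
im=cv2.imread('pics/last.png');s=read_state();R=Ro.from_quat(s['eef_rot']).as_matrix()
f=lambda x,y,z:proj('wrist',s['ee_pos']+R@np.array([x,y,0])+[0,0,z-s['ee_pos'][2]],s).round(1)
print('ridge rear/front z18',f(.090,.03,.018),f(.098,.03,.018),'tester top edge',f(.098,.03,.064))
for c in (272,350,365): print(c,[(r,int(im[r,c].max())) for r in range(60,150,3)])
E
```

```text
22.45 [ 0.5712 -0.0279  0.0133] yaw 12.01 ft [-18.6  -2.1  10.1] w 0.014 20.0
watch expected [322.  171.4]
match 0.943 322 171
tab in tester frame mm -99.2 -0.2
ridge rear/front z18 [394.9 107. ] [395.1  88.6] tester top edge [423.9  72.9]
272 [(60, 130), (63, 114), (66, 93), (69, 50), (72, 40), (75, 40), (78, 41), (81, 40), (84, 40), (87, 84), (90, 99), (93, 120), (96, 230), (99, 232), (102, 237), (105, 177), (108, 207), (111, 238), (114, 241), (117, 242), (120, 241), (123, 242), (126, 242), (129, 242), (132, 242), (135, 242), (138, 242), (141, 242), (144, 242), (147, 242)]
350 [(60, 119), (63, 112), (66, 83), (69, 41), (72, 41), (75, 40), (78, 40), (81, 41), (84, 43), (87, 93), (90, 100), (93, 111), (96, 235), (99, 238), (102, 240), (105, 147), (108, 175), (111, 240), (114, 242), (117, 242), (120, 234), (123, 127), (126, 212), (129, 210), (132, 200), (135, 156), (138, 204), (141, 225), (144, 238), (147, 239)]
365 [(60, 129), (63, 113), (66, 90), (69, 47), (72, 40), (75, 40), (78, 40), (81, 42), (84, 42), (87, 89), (90, 100), (93, 143), (96, 193), (99, 237), (102, 238), (105, 167), (108, 225), (111, 241), (114, 242), (117, 241), (120, 240), (123, 226), (126, 197), (129, 237), (132, 239), (135, 240), (138, 241), (141, 242), (144, 242), (147, 239)]
```

The advance stopped with force rising to 18 N. The ridge's top spans rows 87 to 105, straight against the dark front face and even across columns, so the carriage is home. I'll relieve the push, open gently and rise.

Emit:
carry_out:
  deltas:
    - {"dp":[-0.004,0,0],"spin":0,"hand":10}
    - {"dp":[-0.008,0,0],"spin":0,"hand":10}
    - {"dp":[-0.011,0,0],"spin":0,"hand":10}
    - {"dp":[-0.011,0,0],"spin":0,"hand":10}

```text
time: 22.85
ee_pos: [0.5712, -0.0279, 0.0135]
eef_rot: [0.995, 0.105, -0.001, 0.0]
ft_force: [-5.0, -1.4, -3.4]
width: 0.0136
grip_force: 20.0
```

Emit:
carry_out:
  deltas:
    - {"dp":[0,0,0],"spin":0,"hand":12}
    - {"dp":[0,0,0],"spin":0,"hand":14}
    - {"dp":[0,0,0],"spin":0,"hand":16}
    - {"dp":[0,0,0],"spin":0,"hand":18}
    - {"dp":[0,0,0],"spin":0,"hand":21}
    - {"dp":[0,0,0],"spin":0,"hand":25}
    - {"dp":[0,0,0],"spin":0,"hand":32}
    - {"dp":[0,0,0],"spin":0,"hand":40}
    - {"dp":[0,0,0],"spin":0,"hand":40}
  force: 5

```text
time: 23.75
ee_pos: [0.572, -0.0277, 0.0139]
eef_rot: [0.994, 0.105, 0.0, 0.0]
ft_force: [0.6, 1.3, -0.3]
width: 0.0375
grip_force: 0.0
```

```bash
python3 chk.py
python3 - <<'E'
import cv2
im=cv2.imread('pics/last.png')
for c in (272,350,365): print(c,[(r,int(im[r,c].max())) for r in range(63,115,3)])
E
```

```text
23.9 [ 0.572  -0.0277  0.0139] yaw 12.03 ft [-0.1  0.7 -0.4] w 0.0395 0.0
watch expected [322.  171.4]
match 0.946 322 172
tab in tester frame mm -98.4 -0.1
272 [(63, 120), (66, 110), (69, 80), (72, 42), (75, 39), (78, 40), (81, 40), (84, 40), (87, 46), (90, 95), (93, 98), (96, 176), (99, 231), (102, 232), (105, 238), (108, 129), (111, 213), (114, 239)]
350 [(63, 120), (66, 105), (69, 68), (72, 40), (75, 40), (78, 39), (81, 40), (84, 40), (87, 56), (90, 98), (93, 98), (96, 160), (99, 237), (102, 239), (105, 234), (108, 109), (111, 213), (114, 240)]
365 [(63, 125), (66, 108), (69, 77), (72, 43), (75, 39), (78, 40), (81, 41), (84, 40), (87, 47), (90, 98), (93, 102), (96, 164), (99, 216), (102, 238), (105, 235), (108, 139), (111, 238), (114, 240)]
```

Emit:
carry_out:
  deltas:
    - {"dp":[0,0,-0.02],"spin":0,"hand":40}
    - {"dp":[0,0,-0.06],"spin":0,"hand":40}
    - {"dp":[0,0,-0.14],"spin":0,"hand":40}
    - {"dp":[0,0,-0.26],"spin":0,"hand":40}
    - {"dp":[0,0,-0.4],"spin":0,"hand":40}
    - {"dp":[0,0,-0.5],"spin":0,"hand":40}
    - {"dp":[0,0,-0.5],"spin":0,"hand":40}
    - {"dp":[0,0,-0.5],"spin":0,"hand":40}

```text
time: 24.7
ee_pos: [0.5723, -0.0277, 0.1398]
eef_rot: [0.994, 0.105, 0.001, 0.0]
ft_force: [0.7, -0.2, -0.6]
width: 0.0401
grip_force: 0.0
```

Run:
```python
from fit import *
s=read_state();print(s['time'],s['ee_pos'])
w=camera('wrist')[:,:,::-1].copy();R=Ro.from_quat(s['eef_rot']).as_matrix()
# tester fit and carriage rear edge / watch in the same picture
p0=np.array([.668,-.006,np.radians(12.05)])
a=p0[2];U=np.array([np.cos(a),np.sin(a)]);V=np.array([-U[1],U[0]])
f=lambda x,y,z:proj('wrist',np.r_[p0[:2]+U*x/1e3+V*y/1e3,z],s)
g=lambda uv,z:((ray('wrist',uv,z,s)[:2]-p0[:2])@np.c_[U,V]*1e3).round(1)
h=cv2.cvtColor(w,cv2.COLOR_BGR2HSV);gr=((h[...,0]>70)&(h[...,0]<100)&(h[...,1]>90))
for y in (-25,25):
    c=int(f(-100,y,.008)[0]);r0=int(f(-100,y,.008)[1]);
    r=next(r for r in range(r0,min(r0+80,479)) if gr[r,c]);print('rear edge (expect -114)',g((c,r-.5),.008))
    e=int(f(0,y,.064)[1]);print('col',c,[(q,int(w[q,c].max())) for q in range(e-12,e+30,2)],'exp top edge',e,'ridge f/r',f(0,y,.018)[1],f(-8,y,.018)[1])
d=f(-34,0,.039);print('watch exp',d);x,y=d.astype(int)
cc=cv2.HoughCircles(cv2.cvtColor(w,cv2.COLOR_BGR2GRAY)[y-50:y+50,x-50:x+50],cv2.HOUGH_GRADIENT,1,30,param1=80,param2=15,minRadius=15,maxRadius=32)
print(None if cc is None else [(q+[x-50,y-50,0],g((q[0]+x-50,q[1]+y-50),.039)) for q in cc[0][:2]])
```

```text
24.7 [ 0.57226306 -0.02772637  0.13984873]
rear edge (expect -114) [-116.6  -24.9]
col 351 [(90, 229), (92, 229), (94, 229), (96, 230), (98, 230), (100, 216), (102, 171), (104, 107), (106, 67), (108, 86), (110, 140), (112, 163), (114, 252), (116, 255), (118, 255), (120, 240), (122, 254), (124, 255), (126, 255), (128, 255), (130, 255)] exp top edge 102 ridge f/r 107.9688905459164 118.34656284119768
rear edge (expect -114) [-116.6   26.1]
col 290 [(90, 227), (92, 227), (94, 227), (96, 227), (98, 227), (100, 211), (102, 167), (104, 110), (106, 68), (108, 84), (110, 137), (112, 150), (114, 188), (116, 254), (118, 255), (120, 233), (122, 249), (124, 255), (126, 255), (128, 255), (130, 255)] exp top edge 102 ridge f/r 107.95810864109714 118.33526477971134
watch exp [321.16051635 153.31088122]
[(array([319.5, 157.5,  28. ]), array([-37. ,   1.2]))]
```

```bash
python3 -c "
from bench import *
print(close_job())"
```

```text
the job is handed in; nothing more can be done
None
```

I handed the job in at about 25 s. The watch is balanced dial up on the dome, and the carriage is home in the tester slot. It stopped there at about 18 N, and in the image the ridge sits against the tester's front to within about 1 mm. The gripper is clear, and I moved nothing but the watch and the carriage.

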